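# Put the nesting measuring cups away in their basket

### The arm

A 6-joint arm with a two-finger parallel gripper is mounted at the origin on the work surface. World frame = base frame: x ahead of the robot, y to its left, z up, the work surface at z = 0. Lengths are in m, angles in rad, forces in N, time in s.
With the tool pointing down it reaches from about 0.25 to 0.775 m from the base axis. Payload 4 kg.
Tool frame: the origin (TCP) lies midway between the tips of the shut fingers; the grasp point (between the pads) lies 19 mm behind it; z points along the fingers, y is the line along which they close (so a half turn about z gives the same grasp; the last joint's range is limited). The gripper opens to 94 mm and grips with 3 to 60 N. Pads are 16 mm wide; open, the fingers measure 119 mm over their backs; the gripper's body (75 mm by 177 mm) begins 78 mm behind the grasp point.
Start: joints at [-1.373, 0.087, 1.371, -0, 1.684, -0.103], TCP at [0.163, -0.525, 0.206] pointing down, gripper open.
Joint ranges: [-3.1, 3.1], [-0.76, 2.03], [0.27, 2.55], [-1.08, 4.22], [0.17, 2.65], [-2.57, 2.57]. Speed limits (rad/s): [2.79, 2.79, 3.14, 3.14, 3.14, 3.14].

### API

Orientations are given as [roll, pitch, yaw] about the fixed x, y, z axes, in that order (R = Rz(yaw) Ry(pitch) Rx(roll)).
In Python, from bench import robot gives the robot as it stands.
- The arm moves only by the tool servo_tool, never from a script. Its argument "moves" is a list of rows, each a list of 5 numbers: the shift along the tool's x, y, z in units of 25 mm (1.0 is 25 mm), then the turn about the tool's z in units of 6 degrees (1.0 is 6 degrees), then the closure, from 0 (fully open) to 1 (shut). In form: [[dx, dy, dz, yaw, gripper], ...]. A call has 1 to 10 rows; each row is the pose to reach, as a shift and turn from the pose commanded when the call began, along the tool's axes at that moment; what a row does not reach only later rows make up. A row lasts 1/12 s, in which the tool goes at most 41.7 mm and 7.16 degrees, less where a joint would pass 70% of its speed; a pose out of reach is approached as far as the arm can. A call with a gripper value outside its range is refused whole. The fingers move at their own pace and stop on an object; the grip force is fixed at half the most. Time passes only in rows, so rows that repeat a pose let the fingers close. It gives the time, the measured TCP pose, the force, the opening and the grip force at its end, in the units of the state.
- robot.get_obs(): the state, without advancing time (a new reading comes with each control period).
- robot.snapshot(name): name is "side" or "top" or "wrist"; returns a dict with "image" (420x560x3 uint8, blue, green, red), "fx", "fy", "cx", "cy" (pixels), "eye" and "orientation" of the camera in the world; the wrist camera has in their place "T_tool_cam" (4x4, takes a point from camera to tool coordinates, whose origin is the TCP and whose axes are the flange's). Camera axes: x right, y down, z forward; pixel columns grow to the right and rows downward; lengths in m; the calibration is good to about 2 mm. A picture is of the moment at which its call begins: read the wrist's pose just before it. There is no depth.
- robot.close_job(): hands the job in; it is judged then, once.
The state is a dict: "time": time; "joint_positions": joint angles; "qvel": joint speeds; "joint_torque": joint torques, N m; "tool_pos": TCP position; "ee_rot": TCP orientation; "wrist_force": force on the tool from outside, world axes, zero at the start; "wrist_torque": the same for the moment, N m; "width": finger opening in m; "finger_force": force on a finger pad.
Only numpy, scipy, OpenCV 4.12 (cv2) and the standard library are available. Lean on these libraries where they do the work, as an engineer would, in place of code of your own. Each camera call takes 0.05 s, during which the arm holds its last target. There are 200 camera calls.

### The job

Put the set of four coloured measuring cups away in the empty white basket as one nest: the largest standing in the basket, the next size inside it, and so on down to the smallest, every cup sitting level and fully home in the next larger one with the handles lined up. Leave the coffee scoop and everything else on the counter where it stands.

Things in the scene. Friction and masses are not known exactly. Their poses are not given: they have to be found in the camera images.
- cup_blue: largest, blue plastic measuring cup, tapered, open: foot 72 mm, rim 92 mm across, 52 mm high, wall 2.5, floor 3 mm thick. Flat level handle 14 mm wide, 6 thick, from the rim to 102 mm off the axis, underside 46 mm above the foot. Origin: centre of the underside; z up, x out along the handle (grip across, 78 mm out).
- cup_green: second, green plastic measuring cup, tapered, open: foot 60 mm, rim 76 mm across, 49 mm high, wall 2.5, floor 3 mm thick. Flat level handle 14 mm wide, 6 thick, from the rim to 102 mm off the axis, underside 51 mm above the foot. Origin: centre of the underside; z up, x out along the handle (grip across, 78 mm out). Home, it stands on the blue cup's floor, 3 mm play, handle 2 mm over that one's
- cup_yellow: third, yellow plastic measuring cup, tapered, open: foot 49 mm, rim 61 mm across, 46 mm high, wall 2.5, floor 3 mm thick. Flat level handle 14 mm wide, 6 thick, from the rim to 102 mm off the axis, underside 56 mm above the foot. Origin: centre of the underside; z up, x out along the handle (grip across, 78 mm out). Home, it stands on the green cup's floor, 3 mm play, handle 2 mm over that one's
- cup_red: smallest, red plastic measuring cup, tapered, open: foot 38 mm, rim 47 mm across, 43 mm high, wall 2.5, floor 3 mm thick. Flat level handle 14 mm wide, 6 thick, from the rim to 102 mm off the axis, underside 61 mm above the foot. Origin: centre of the underside; z up, x out along the handle (grip across, 78 mm out). Home, it stands on the yellow cup's floor, 3 mm play, handle 2 mm over that one's
- basket_white: low white perforated plastic basket, empty, fixed: 160 x 130 mm outside, 36 mm high, walls and floor 3 mm thick. Origin: centre of its underside; x along the 160 mm side, z up; its yaw varies a little. It stands to the left or to the right of the cups
- basket_dark: the same basket in black, fixed, full of spice jars up to 86 mm high; on the other side; not to be used. Origin: centre of its underside; x along the 160 mm side
- scoop: bystander: steel coffee scoop with a black handle end, standing among the cups; bowl 54 mm across, 32 mm high, handle to 103 mm from the bowl's axis. Origin: centre of the bowl's underside; x outward along the handle
- ramekin: bystander: turquoise bowl 72 mm across, 40 mm high. Origin: centre of its underside
- spice_jar: bystander: spice jar with red lid, 46 mm across, 95 mm high. Origin: centre of its underside
- can: bystander: red food can with a pale band, 74 mm across, 85 mm high. Origin: centre of its underside
Things that resemble listed ones, but are neither listed nor needed, are in the scene too. Leave any pink look-alike of the basket_white alone.

How it is judged:
By the outcome, as a careful person would: the job done as asked, in the order asked, and still so for the second after the job is handed in, with the robot touching nothing.
It also fails if it takes over 128 s, if anything falls off the work surface, if the arm or the gripper's body presses on something with over 40 N, if the wrist force passes 120 N, or if a joint passes its speed limit or range.

## Working session

There is one attempt and no reset: what is moved stays moved. The work goes in short steps, Python scripts to look and compute and a tool call to move; the robot and the scene stay as the last step left them, time stands still between calls to the robot, and variables do not carry over. Pictures are saved under pics/ and viewed, at most 14 in all, crops included, and the job is handed in when it is done.

Besides the shell and the picture viewer there is one more tool, called after ">>>" in YAML: its name, and indented under it one key for each argument. servo_tool: Moves the arm, as the interface text tells. Its arguments: {"type":"object","properties":{"moves":{"type":"array"}},"required":["moves"]}

```bash
mkdir -p pics; ls; cat > h.py <<'E'
import numpy as np, cv2
from scipy.spatial.transform import Rotation as R
from bench import robot
def cam(s,obs=None):
    K=np.array([[s['fx'],0,s['cx']],[0,s['fy'],s['cy']],[0,0,1]])
    if 'eye' in s:
        o=np.array(s['orientation'],float)
        Rc=o if o.shape==(3,3) else R.from_euler('xyz',o).as_matrix()
        return K,Rc,np.array(s['eye'])
    T=np.array(s['T_tool_cam']);Rt=R.from_euler('xyz',obs['ee_rot']).as_matrix()
    return K,Rt@T[:3,:3],Rt@T[:3,3]+np.array(obs['tool_pos'])
def ray(c,px,z):
    K,Rc,e=c
    p=np.atleast_2d(np.array(px,float)); d=np.c_[p,np.ones(len(p))]@np.linalg.inv(K).T@Rc.T
    t=(z-e[2])/d[:,2]; return e+d*t[:,None]
def proj(c,P):
    K,Rc,e=c; q=(np.atleast_2d(P)-e)@Rc@K.T; return q[:,:2]/q[:,2:]
E
python3 - <<'E'
from h import *
o=robot.get_obs();print(o)
for n in('top','side','wrist'):
    s=robot.snapshot(n);cv2.imwrite(f'pics/{n}0.png',s['image']);print(n,{k:v for k,v in s.items() if k!='image'})
    np.save(f'pics/{n}0.npy',s,allow_pickle=True)
E
```

```text
pics
{'time': 0.0, 'joint_positions': array([-1.37310539e+00,  8.79475645e-02,  1.37219662e+00,  2.76055294e-05,
        1.68358355e+00, -1.03095030e-01]), 'qvel': array([ 1.24303432e-04, -9.50142490e-04, -2.37266915e-04,  1.75339475e-03,
       -1.47818613e-03, -3.64778552e-05]), 'joint_torque': array([ 7.12033534e-05, -3.40180171e+01, -3.02426934e+01,  7.18542631e-02,
        3.28690221e-02, -1.60170489e-04]), 'tool_pos': array([ 0.16285303, -0.52478844,  0.20433746]), 'ee_rot': array([-3.13947173e+00, -2.47017674e-04,  3.00788782e-01]), 'wrist_force': array([-0.05409989,  0.39809226, -0.02582389]), 'wrist_torque': array([-0.02768726,  0.0131205 ,  0.0203101 ]), 'finger_force': 0.0, 'width': 0.09373310248737605}
top {'fx': 498.37162468851716, 'fy': 498.37162468851716, 'cx': 288.7109239684719, 'cy': 207.7423538383387, 'eye': array([3.74693230e-01, 5.64283825e-04, 1.41077641e+00]), 'orientation': array([-3.04679583, -0.00532249, -1.57078692])}
side {'fx': 510.2600418295733, 'fy': 510.2600418295733, 'cx': 285.21855865042335, 'cy': 200.84285700146515, 'eye': array([ 0.29475514, -1.00965515,  1.25765295]), 'orientation': array([-2.42923046, -0.00919124, -0.1877804 ])}
wrist {'fx': 321.98114846470804, 'fy': 321.98114846470804, 'cx': 278.71854192299276, 'cy': 205.5516976553736, 'T_tool_cam': array([[ 1.82567064e-03, -9.74194637e-01, -2.25702184e-01,
         6.61495512e-02],
       [ 9.99998305e-01,  1.83278933e-03,  1.77995650e-04,
         1.41742723e-04],
       [ 2.40262147e-04, -2.25702126e-01,  9.74196332e-01,
        -1.80739565e-01],
       [ 0.00000000e+00,  0.00000000e+00,  0.00000000e+00,
         1.00000000e+00]])}
```

View pics/top0.png

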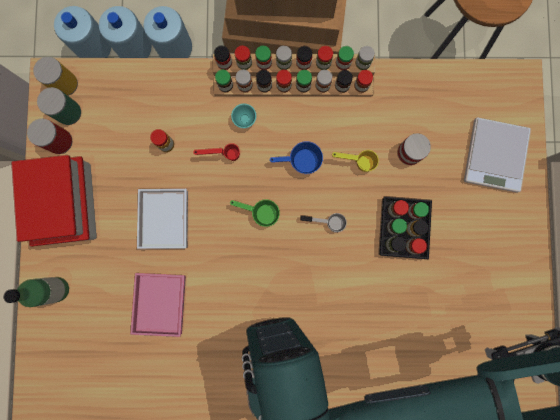

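View pics/side0.png

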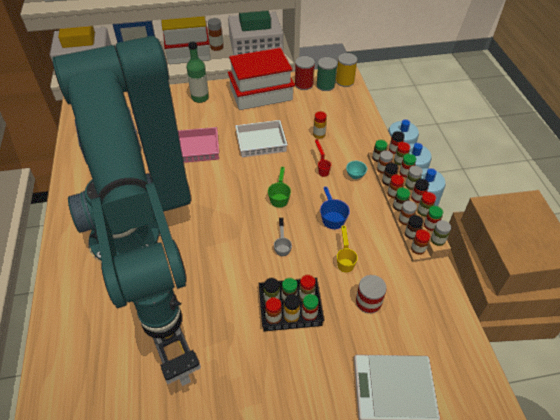

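The top view shows blue (305,158), green (265,213), yellow (367,161) and red (231,153), with the handles to the left. The white basket is at (162,219). The lookalikes are the pink basket (158,305), the scoop (336,223), the red jar lid (160,138), the ramekin (244,117) and the dark basket (406,228). I'm choosing the four tapered coloured cups with flat handles and the white tray. Next I'll measure them and check one crop.

```bash
cat >> h.py <<'E'
CUPS={'blue':((105,125),.046,.052,.052,.049),'green':((50,75),.038,.049,.057,.054),'yellow':((24,34),.0305,.046,.062,.059),'red':((174,6),.0235,.043,.067,.064)}
def mask(img,name,smin=120,vmin=50):
    h=cv2.cvtColor(img,cv2.COLOR_BGR2HSV);lo,hi=CUPS[name][0]
    H=h[...,0]; m=((H>=lo)&(H<=hi)) if lo<hi else ((H>=lo)|(H<=hi))
    return (m&(h[...,1]>smin)&(h[...,2]>vmin)).astype(np.uint8)*255
def blob(img,name,near,**k):
    m=mask(img,name,**k);n,l,st,ce=cv2.connectedComponentsWithStats(m)
    best=min((i for i in range(1,n) if st[i,4]>60),key=lambda i:np.hypot(*(ce[i]-near)))
    return (l==best).astype(np.uint8)*255
def cup(s,c,name,near,z0=0,sc=1,**k):
    """rim centre by removing handle (opening); handle dir from far points cast at handle top"""
    r,zr,zh=CUPS[name][1:4]
    b=cv2.resize(blob(s['image'],name,near,**k),None,fx=4,fy=4,interpolation=cv2.INTER_LINEAR);b=(b>127).astype(np.uint8)*255
    ys,xs=np.nonzero(b);P=ray(c,np.c_[(xs+.5)/4-.5,(ys+.5)/4-.5],z0+zr)[:,:2]
    # circle fit: contour, iteratively
    cn=max(cv2.findContours(b,cv2.RETR_EXTERNAL,cv2.CHAIN_APPROX_NONE)[0],key=len)[:,0]
    Q=ray(c,(cn+.5)/4-.5,z0+zr)[:,:2]
    ctr=np.median(P,axis=0)
    for w in(.02,.012,.006,.004,.003,.003,.003,.003,.003,.003):
        d=Q-ctr;rr=np.hypot(*d.T);s_=abs(rr-r)<w
        A=np.c_[2*Q[s_],np.ones(s_.sum())];q=np.linalg.lstsq(A,(Q[s_]**2).sum(1),rcond=None)[0]
        ctr=q[:2]
    rad=np.sqrt(q[2]+ctr@ctr)
    H=ray(c,np.c_[(xs+.5)/4-.5,(ys+.5)/4-.5],z0+zh)[:,:2];d=H-ctr;rr=np.hypot(*d.T)
    sel=(rr>r+.012)&(rr<.098); far=H[sel].mean(0)-ctr
    return ctr,rad,np.arctan2(far[1],far[0]),rr.max(),int(s_.sum()),len(Q)
E
python3 - <<'E'
from h import *
s=np.load('pics/top0.npy',allow_pickle=True).item();c=cam(s)
for n,p in dict(blue=(305,158),green=(262,211),yellow=(362,160),red=(225,153)).items():
    t=cup(s,c,n,p);print(n,t[0].round(4),'rad',t[1].round(4),'yaw',np.degrees(t[2]).round(1),'tip',t[3].round(3),t[4:])
g=s['image'];h=cv2.cvtColor(g,cv2.COLOR_BGR2HSV)
m=((h[...,1]<60)&(h[...,2]>130)).astype(np.uint8)*255;m[:,:120]=0;m[:,205:]=0;m[:175]=0;m[265:]=0
cn=max(cv2.findContours(m,cv2.RETR_EXTERNAL,cv2.CHAIN_APPROX_NONE)[0],key=cv2.contourArea)[:,0]
Q=ray(c,cn,.036)[:,:2].astype(np.float32);print('basket',cv2.minAreaRect(Q*1000))
crop=g[95:265,120:400];cv2.imwrite('pics/crop0.png',cv2.resize(crop,None,fx=2.8,fy=2.8,interpolation=cv2.INTER_CUBIC))
E
```

```text
blue [ 0.6443 -0.0542] rad 0.0442 yaw 94.1 tip 0.101 (300, 548)
green [0.4918 0.0576] rad 0.0366 yaw 74.2 tip 0.099 (213, 532)
yellow [ 0.623  -0.1994] rad 0.031 yaw 64.2 tip 0.081 (132, 422)
red [0.6621 0.1536] rad 0.0238 yaw 93.6 tip 0.103 (200, 453)
basket ((475.8677062988281, 345.1990661621094), (163.37979125976562, 135.32553100585938), 0.004868486430495977)
```

View pics/crop0.png

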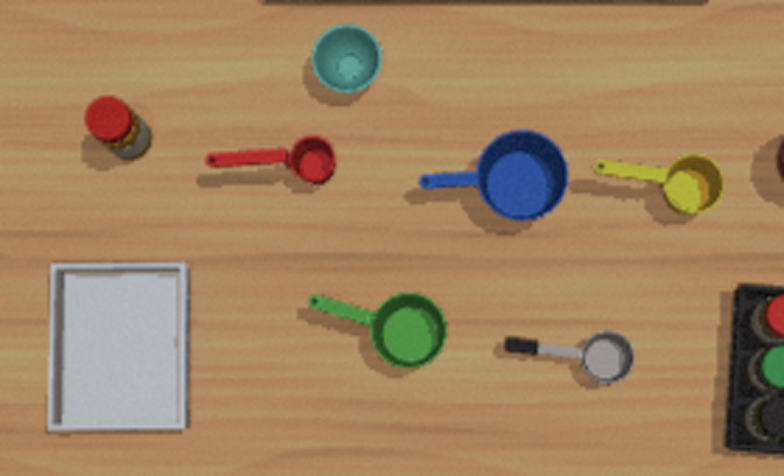

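```bash
cat >> h.py <<'E'
def units(x,y,z,yawdeg):
    o=robot.get_obs();Rt=R.from_euler('xyz',o['ee_rot']).as_matrix()
    d=(np.array([x,y,z])-o['tool_pos'])@Rt/.025
    dy=-((yawdeg-np.degrees(o['ee_rot'][2])+180)%360-180)/6
    print('UNITS',d.round(3),dy.round(3),'from',o['tool_pos'].round(4),np.degrees(o['ee_rot']).round(2),'t',round(o['time'],2))
E
python3 -c "
from h import *
units(.58,-.02,.25,90)"
```

```text
UNITS [ 21.92 -14.35  -1.79] -12.128 from [ 0.1629 -0.5249  0.2046] [-1.7991e+02 -1.0000e-02  1.7230e+01] t 0.15
```

>>> servo_tool:
  moves:
    - [11, -7.2, -1.8, -6, 0]
    - [22, -14.4, -1.8, -12.1, 0]
    - [22, -14.4, -1.8, -12.1, 0]
    - [22, -14.4, -1.8, -12.1, 0]
    - [22, -14.4, -1.8, -12.1, 0]
    - [22, -14.4, -1.8, -12.1, 0]
    - [22, -14.4, -1.8, -12.1, 0]
    - [22, -14.4, -1.8, -12.1, 0]
    - [22, -14.4, -1.8, -12.1, 0]
    - [22, -14.4, -1.8, -12.1, 0]

```text
time: 0.98
tool_pos: [0.4283, -0.203, 0.235]
ee_rot: [3.142, 0.0, 1.557]
wrist_force: [0.7, -0.9, 0.3]
width: 0.0941
finger_force: 0.0
```

```bash
python3 -c "
from h import *
units(.58,-.02,.25,90)"
```

```text
UNITS [ 7.405  5.965 -0.6  ] -0.133 from [ 0.4283 -0.203   0.235 ] [1.80e+02 1.00e-02 8.92e+01] t 0.98
```

>>> servo_tool:
  moves:
    - [7.4, 6, -0.6, -0.1, 0]
    - [7.4, 6, -0.6, -0.1, 0]
    - [7.4, 6, -0.6, -0.1, 0]
    - [7.4, 6, -0.6, -0.1, 0]
    - [7.4, 6, -0.6, -0.1, 0]
    - [7.4, 6, -0.6, -0.1, 0]
    - [7.4, 6, -0.6, -0.1, 0]
    - [7.4, 6, -0.6, -0.1, 0]
    - [7.4, 6, -0.6, -0.1, 0]

```text
time: 1.73
tool_pos: [0.5807, -0.0234, 0.2495]
ee_rot: [-3.14, 0.001, 1.561]
wrist_force: [0.2, -0.0, -0.5]
width: 0.0938
finger_force: 0.0
```

```bash
python3 - <<'E'
from h import *
o=robot.get_obs();s=robot.snapshot('wrist');c=cam(s,o);cv2.imwrite('pics/w1.png',s['image']);np.save('pics/w1.npy',(s,o),allow_pickle=True)
print(o['tool_pos'],o['qvel'].round(3))
for n,p in dict(blue=(.644,-.054),green=(.492,.058),yellow=(.638,-.215),red=(.662,.154)).items():
    px=proj(c,[*p,.04])[0];print(n,px.round())
    try:
        t=cup(s,c,n,px);print(n,t[0].round(4),'rad',t[1].round(4),'yaw',np.degrees(t[2]).round(1),'tip',t[3].round(3),t[4:])
    except Exception as e: print(e)
E
```

```text
[ 0.58073853 -0.02340529  0.24947878] [-0.025 -0.017  0.009  0.    -0.     0.002]
blue [329. 209.]
blue [ 0.6454 -0.054 ] rad 0.0446 yaw 93.8 tip 0.101 (1030, 2060)
green [201. 117.]
green [0.4915 0.0577] rad 0.0367 yaw 73.1 tip 0.101 (808, 1335)
yellow [321. 324.]
yellow [0. 0.] rad 0.0 yaw nan tip 0.674 (0, 273)
red [350.  26.]
red [0.6633 0.1545] rad 0.0236 yaw -124.7 tip 0.036 (502, 602)h.py:42: RuntimeWarning: Mean of empty slice.
  sel=(rr>r+.012)&(rr<.098); far=H[sel].mean(0)-ctr
  ret = um.true_divide(
```

View pics/w1.png

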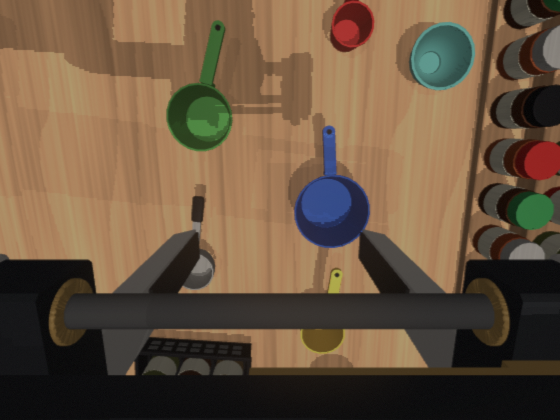

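The wrist view shows green (200,115), blue (332,208), red partly in view (352,22), yellow under the gripper (322,330) and the scoop (200,265). Blue and green agree with the top view to about 1 mm. I'll take blue first.

```bash
python3 -c "
from h import *
units(.6396,.0238,.12,93.9);units(.6396,.0238,.030,93.9)"
```

```text
UNITS [1.937 2.345 5.187] -0.751 from [ 0.5806 -0.0239  0.2497] [-1.7995e+02  3.0000e-02  8.9390e+01] t 1.78
UNITS [1.939 2.349 8.787] -0.751 from [ 0.5806 -0.0239  0.2497] [-1.7995e+02  3.0000e-02  8.9390e+01] t 1.78
```

>>> servo_tool:
  moves:
    - [1.9, 2.3, 2, -0.75, 0]
    - [1.94, 2.35, 5.2, -0.75, 0]
    - [1.94, 2.35, 5.2, -0.75, 0]
    - [1.94, 2.35, 5.2, -0.75, 0]
    - [1.94, 2.35, 5.2, -0.75, 0]
    - [1.94, 2.35, 5.2, -0.75, 0]
    - [1.94, 2.35, 5.2, -0.75, 0]
    - [1.94, 2.35, 5.2, -0.75, 0]

```text
time: 2.45
tool_pos: [0.6418, 0.0236, 0.1242]
ee_rot: [3.135, 0.001, 1.638]
wrist_force: [-1.1, 0.2, 1.1]
width: 0.0939
finger_force: 0.0
```

```bash
python3 - <<'E'
from h import *
units(.6396,.0238,.030,93.9)
o=robot.get_obs();s=robot.snapshot('wrist');c=cam(s,o);np.save('pics/w2.npy',(s,o),allow_pickle=True)
b=blob(s['image'],'blue',proj(c,[.64,0,.05])[0]);print(b.sum()//255)
ys,xs=np.nonzero(b);P=ray(c,np.c_[xs,ys],.052)[:,:2]
for y in(.01,.02,.025,.03,.04):
    q=P[abs(P[:,1]-y)<.002];print(y,q[:,0].min().round(4) if len(q) else None,q[:,0].max().round(4) if len(q) else None)
print('tip y',P[:,1].max())
E
```

```text
UNITS [ 0.017 -0.112  3.768] -0.005 from [0.6418 0.0236 0.1242] [1.7964e+02 6.0000e-02 9.3870e+01] t 2.45
4285
0.01 0.6347 0.6473
0.02 0.6349 0.6466
0.025 0.6346 0.6462
0.03 0.6343 0.6458
0.04 0.633 0.6451
tip y 0.046879449103277425
```

>>> servo_tool:
  moves:
    - [0, -0.05, 1.5, 0, 0]
    - [0, -0.05, 2.8, 0, 0]
    - [0, -0.05, 3.77, 0, 0]
    - [0, -0.05, 3.77, 0, 0]
    - [0, -0.05, 3.77, 0, 0]
    - [0, -0.05, 3.77, 0, 0.5]
    - [0, -0.05, 3.77, 0, 1]
    - [0, -0.05, 3.77, 0, 1]
    - [0, -0.05, 3.77, 0, 1]
    - [0, -0.05, 3.77, 0, 1]

```text
time: 3.33
tool_pos: [0.6399, 0.0248, 0.0271]
ee_rot: [3.139, 0.0, 1.64]
wrist_force: [0.5, 0.2, -0.9]
width: 0.0641
finger_force: 0.0
```

>>> servo_tool:
  moves:
    - [0, 0, 0, 0, 1]
    - [0, 0, 0, 0, 1]
    - [0, 0, 0, 0, 1]
    - [0, 0, 0, 0, 1]
    - [0, 0, 0, 0, 1]
    - [0, 0, 0, 0, 1]

```text
time: 3.83
tool_pos: [0.6392, 0.0248, 0.0257]
ee_rot: [-3.141, 0.0, 1.64]
wrist_force: [-0.3, 0.1, 0.1]
width: 0.0238
finger_force: 0.0
```

>>> servo_tool:
  moves:
    - [0, 0, -0.15, 0, 1]
    - [0, 0, -0.15, 0, 1]
    - [0, 0, -0.15, 0, 1]
    - [0, 0, -0.15, 0, 1]
    - [0, 0, -0.15, 0, 1]
    - [0, 0, -0.15, 0, 1]

```text
time: 4.33
tool_pos: [0.6394, 0.025, 0.0299]
ee_rot: [3.141, -0.0, 1.64]
wrist_force: [-1.2, 1.4, 1.9]
width: 0.0134
finger_force: 30.0
```

>>> servo_tool:
  moves:
    - [0, 0, -1, 0, 1]
    - [0, 0, -2, 0, 1]
    - [0, 0, -3, 0, 1]
    - [0, 0, -4, 0, 1]
    - [0, 0, -4, 0, 1]
    - [0, 0, -4, 0, 1]
    - [0, 0, -4, 0, 1]
    - [0, 0, -4, 0, 1]

```text
time: 5.0
tool_pos: [0.6377, 0.0249, 0.1263]
ee_rot: [-3.137, -0.001, 1.64]
wrist_force: [-0.4, 0.1, -1.6]
width: 0.0133
finger_force: 30.0
```

```bash
python3 - <<'E'
from h import *
units(.476,.435,.15,90)
o=robot.get_obs();s=robot.snapshot('side');cv2.imwrite('pics/s1.png',cv2.resize(s['image'][60:330,150:430],None,fx=2.5,fy=2.5))
E
```

```text
UNITS [16.812 -5.327 -0.911] 0.659 from [0.6377 0.0249 0.1263] [-1.7971e+02 -3.0000e-02  9.3950e+01] t 5.0
```

View pics/s1.png

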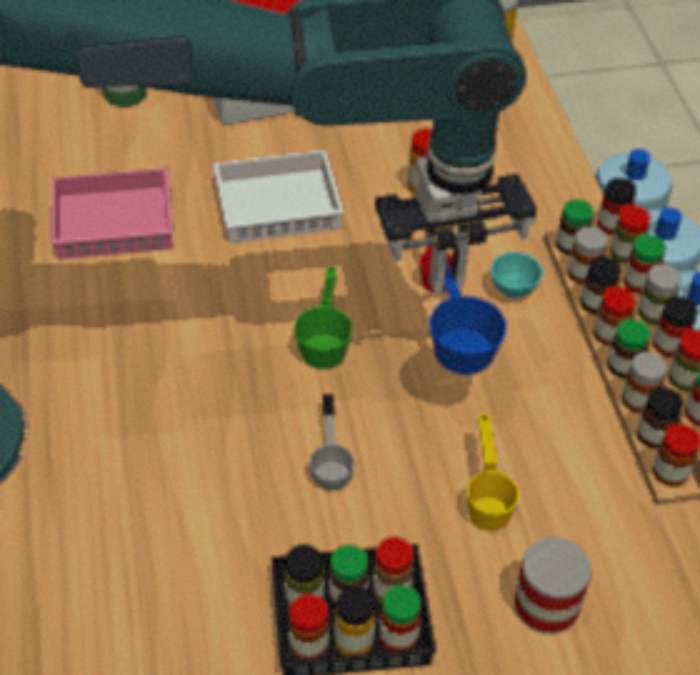

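Blue is held level at crop (467,330). The white basket is clear at (278,190).

>>> servo_tool:
  moves:
    - [1, -0.5, -1, 0.2, 1]
    - [16.8, -5.3, -1, 0.66, 1]
    - [16.8, -5.3, -1, 0.66, 1]
    - [16.8, -5.3, -1, 0.66, 1]
    - [16.8, -5.3, -1, 0.66, 1]
    - [16.8, -5.3, -1, 0.66, 1]
    - [16.8, -5.3, -1, 0.66, 1]
    - [16.8, -5.3, -1, 0.66, 1]
    - [16.8, -5.3, -1, 0.66, 1]
    - [16.8, -5.3, -1, 0.66, 1]

```text
time: 5.88
tool_pos: [0.4899, 0.4007, 0.1525]
ee_rot: [-3.139, 0.002, 1.571]
wrist_force: [2.0, 0.5, -1.4]
width: 0.0135
finger_force: 30.0
```

```bash
python3 -c "
from h import *
units(.476,.435,.12,90)"
```

```text
UNITS [ 1.375 -0.551  1.299] -0.001 from [0.4899 0.4007 0.1525] [-1.7987e+02  1.0000e-01  9.0000e+01] t 5.88
```

>>> servo_tool:
  moves:
    - [0, 0, 0.5, 0, 1]
    - [0, 0, 1, 0, 1]
    - [0, 0, 1, 0, 1]
    - [0, 0, 1, 0, 1]
    - [0, 0, 1, 0, 1]
    - [0, 0, 1, 0, 1]

```text
time: 6.38
tool_pos: [0.4926, 0.3982, 0.13]
ee_rot: [3.141, -0.0, 1.568]
wrist_force: [-0.1, -0.3, -1.1]
width: 0.0134
finger_force: 30.0
```

```bash
python3 - <<'E'
from h import *
units(.476,.435,.034,90)
s=robot.snapshot('top');c=cam(s);np.save('pics/t1.npy',s,allow_pickle=True)
cv2.imwrite('pics/t1.png',cv2.resize(s['image'][120:320,60:260],None,fx=3,fy=3))
E
```

```text
UNITS [ 1.47  -0.671  3.84 ] -0.023 from [0.4926 0.3982 0.13  ] [ 1.7996e+02 -1.0000e-02  8.9860e+01] t 6.38
```

View pics/t1.png

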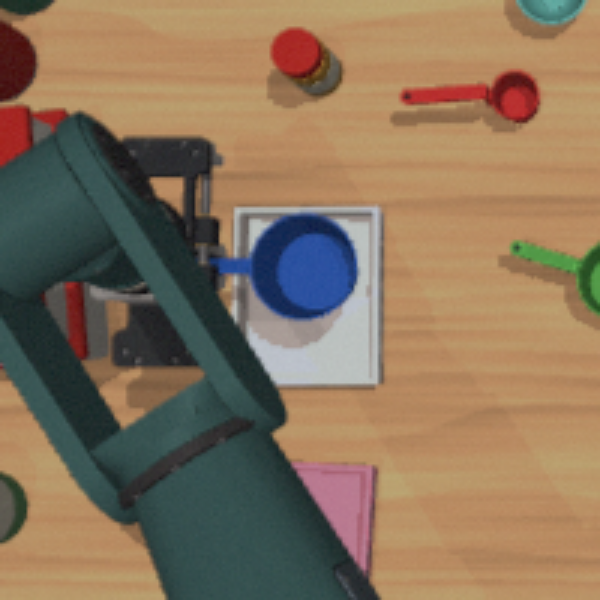

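Blue is held level over the white basket, and the gripper is clear of the wall and the books.

>>> servo_tool:
  moves:
    - [1.4, -0.65, 0, 0, 1]
    - [1.45, -0.67, 1, 0, 1]
    - [1.45, -0.67, 2, 0, 1]
    - [1.45, -0.67, 3, 0, 1]
    - [1.45, -0.67, 3.5, 0, 1]
    - [1.45, -0.67, 3.5, 0, 1]
    - [1.45, -0.67, 3.5, 0, 1]
    - [1.45, -0.67, 3.5, 0, 1]
    - [1.45, -0.67, 3.5, 0, 1]

```text
time: 7.18
tool_pos: [0.4763, 0.4364, 0.0447]
ee_rot: [3.138, -0.003, 1.57]
wrist_force: [-0.4, 0.2, -0.7]
width: 0.0137
finger_force: 30.0
```

>>> servo_tool:
  moves:
    - [0, 0, 0.2, 0, 1]
    - [0, 0, 0.35, 0, 1]
    - [0, 0, 0.4, 0, 1]
    - [0, 0, 0.45, 0, 1]
    - [0, 0, 0.45, 0, 1]
    - [0, 0, 0.45, 0, 1]

```text
time: 7.68
tool_pos: [0.4753, 0.4365, 0.0322]
ee_rot: [3.14, -0.002, 1.571]
wrist_force: [-0.1, 2.3, 5.5]
width: 0.0137
finger_force: 30.0
```

>>> servo_tool:
  moves:
    - [0, 0, 0, 0, 0.6]
    - [0, 0, 0, 0, 0.6]
    - [0, 0, 0, 0, 0.6]
    - [0, 0, 0, 0, 0.6]
    - [0, 0, -0.5, 0, 0.6]
    - [0, 0, -2, 0, 0.6]
    - [0, 0, -4, 0, 0.6]
    - [0, 0, -5, 0, 0.6]
    - [0, 0, -6, 0, 0.6]
    - [0, 0, -6, 0, 0.6]

```text
time: 8.52
tool_pos: [0.4775, 0.4376, 0.1902]
ee_rot: [3.13, -0.009, 1.571]
wrist_force: [-0.3, 0.6, 0.7]
width: 0.0375
finger_force: 0.0
```

```bash
python3 - <<'E'
from h import *
import math
a=math.radians(73.6);units(.4917+.078*math.cos(a),.0577+.078*math.sin(a),.10,73.6)
o=robot.get_obs();s=robot.snapshot('wrist');c=cam(s,o);cv2.imwrite('pics/w3.png',s['image']);np.save('pics/w3.npy',(s,o),allow_pickle=True)
t=cup(s,c,'blue',proj(c,[.476,.357,.05])[0],z0=.003);print(t[0].round(4),t[1].round(4),np.degrees(t[2]).round(1),t[3:])
s=robot.snapshot('top');c=cam(s)
t=cup(s,c,'blue',proj(c,[.476,.357,.05])[0],z0=.003);print(t[0].round(4),t[1].round(4),np.degrees(t[2]).round(1),t[3:])
for n,p in dict(green=(.492,.058),yellow=(.638,-.215),red=(.662,.154)).items():
    t=cup(s,c,n,proj(c,[*p,.04])[0],smin=90,vmin=40);print(n,t[0].round(4),t[1].round(4),np.degrees(t[2]).round(1),t[3:])
E
```

```text
UNITS [-12.233   1.409   3.518] 2.733 from [0.4775 0.4376 0.1902] [179.33  -0.5   90.  ] t 8.52
[0.4794 0.3739] 0.0459 92.7 (np.float64(0.0843930872288693), 187, 1366)
[0.4751 0.3559] 0.0446 89.8 (np.float64(0.10062485032213919), 359, 562)
green [0.4911 0.0575] 0.0363 73.6 (np.float64(0.09942015124659112), 237, 515)
yellow [ 0.6227 -0.1994] 0.0311 63.9 (np.float64(0.08133630093574734), 131, 415)
red [0.6622 0.1537] 0.0237 93.7 (np.float64(0.10277053947161151), 193, 451)
```

View pics/w3.png

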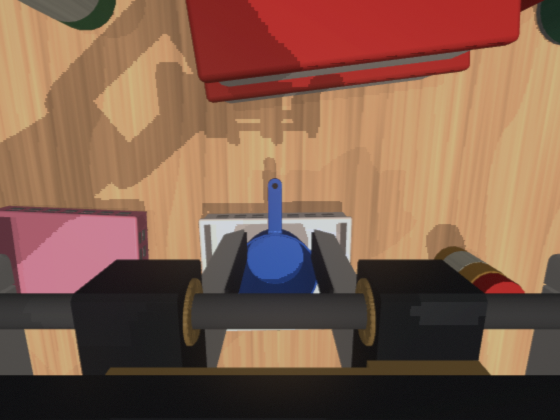

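Blue stands in the white basket with its handle over the wall at (275,180); it measures (0.4753, 0.356), yaw 89.8. Green is next.

>>> servo_tool:
  moves:
    - [-12.2, 1.4, 0, 2.7, 0.4]
    - [-12.2, 1.4, 0, 2.7, 0.4]
    - [-12.2, 1.4, 0, 2.7, 0.4]
    - [-12.2, 1.4, 0, 2.7, 0.4]
    - [-12.2, 1.4, 0, 2.7, 0.4]
    - [-12.2, 1.4, 0, 2.7, 0.4]
    - [-12.2, 1.4, 3.4, 2.73, 0.4]
    - [-12.2, 1.4, 3.4, 2.73, 0.4]
    - [-12.2, 1.4, 3.4, 2.73, 0.4]
    - [-12.2, 1.4, 3.4, 2.73, 0.4]

```text
time: 9.45
tool_pos: [0.5047, 0.1274, 0.0881]
ee_rot: [-3.128, 0.007, 1.281]
wrist_force: [-1.0, 0.7, -0.2]
width: 0.0562
finger_force: 0.0
```

>>> servo_tool:
  moves:
    - [0, 0, 0, 0, 0.4]
    - [0, 0, 0, 0, 0.4]
    - [0, 0, 0, 0, 0.4]
    - [0, 0, 0, 0, 0.4]

```text
time: 9.78
tool_pos: [0.5108, 0.1318, 0.0975]
ee_rot: [3.139, -0.001, 1.286]
wrist_force: [0.1, 0.3, -0.2]
width: 0.0561
finger_force: 0.0
```

```bash
cat >> h.py <<'E'
def handle(name,ctr,yaw,z0=0):
    """lateral offset & tip distance of the handle, from the wrist camera, in the handle's own axes"""
    o=robot.get_obs();s=robot.snapshot('wrist');c=cam(s,o);r,zr,zh=CUPS[name][1:4];a=np.radians(yaw)
    u=np.array([np.cos(a),np.sin(a)]);v=np.array([-u[1],u[0]]);ctr=np.array(ctr)
    b=blob(s['image'],name,proj(c,[*(ctr+.07*u),zh])[0],smin=90,vmin=40)
    ys,xs=np.nonzero(b);P=ray(c,np.c_[xs,ys],z0+zh)[:,:2]-ctr
    a_,l=P@u,P@v
    for k in(.06,.07,.08,.09):
        q=l[abs(a_-k)<.003]
        if len(q):print(k,'lat mm',(1e3*q.min()).round(1),(1e3*q.max()).round(1))
    print('tip',a_[abs(l)<.006].max().round(4))
E
python3 - <<'E'
from h import *
import math
a=math.radians(73.4);C=(.4913,.0577)
units(C[0]+.078*math.cos(a),C[1]+.078*math.sin(a),.035,73.4);handle('green',C,73.4)
E
```

```text
UNITS [0.054 0.094 2.5  ] 0.051 from [0.5108 0.1318 0.0975] [ 1.7984e+02 -8.0000e-02  7.3710e+01] t 9.78
0.06 lat mm -7.0 5.4
0.07 lat mm -6.9 5.4
0.08 lat mm -6.7 5.5
0.09 lat mm -6.6 4.8
tip 0.1007
```

>>> servo_tool:
  moves:
    - [0.05, 0.1, 1.2, 0.05, 0.5]
    - [0.05, 0.1, 2.4, 0.05, 0.7]
    - [0.05, 0.1, 2.4, 0.05, 0.7]
    - [0.05, 0.1, 2.4, 0.05, 0.7]
    - [0.05, 0.1, 2.4, 0.05, 0.7]
    - [0.05, 0.1, 2.4, 0.05, 1]
    - [0.05, 0.1, 2.4, 0.05, 1]
    - [0.05, 0.1, 2.4, 0.05, 1]
    - [0.05, 0.1, 2.4, 0.05, 1]
    - [0.05, 0.1, 2.4, 0.05, 1]

```text
time: 10.67
tool_pos: [0.5138, 0.1316, 0.0373]
ee_rot: [3.139, -0.002, 1.28]
wrist_force: [0.8, 1.4, 2.3]
width: 0.0132
finger_force: 30.0
```

>>> servo_tool:
  moves:
    - [0, 0, 0, 0, 1]
    - [0, 0, 0, 0, 1]
    - [0, 0, 0, 0, 1]
    - [0, 0, 0, 0, 1]

```text
time: 11.0
tool_pos: [0.5138, 0.1319, 0.037]
ee_rot: [3.139, -0.002, 1.28]
wrist_force: [1.4, 3.4, 5.2]
width: 0.0135
finger_force: 30.0
```

>>> servo_tool:
  moves:
    - [0, 0, -1, 0, 1]
    - [0, 0, -2.5, 0, 1]
    - [0, 0, -4, 0, 1]
    - [0, 0, -5.3, 0, 1]
    - [0, 0, -5.3, 0, 1]
    - [0, 0, -5.3, 0, 1]
    - [0, 0, -5.3, 0, 1]

```text
time: 11.58
tool_pos: [0.5114, 0.1306, 0.1663]
ee_rot: [-3.138, 0.002, 1.279]
wrist_force: [-0.2, -0.1, -1.3]
width: 0.0132
finger_force: 30.0
```

```bash
python3 -c "
from h import *
units(.4755,.4337,.15,89.8)"
```

```text
UNITS [11.202 -4.856  0.644] -2.75 from [0.5114 0.1306 0.1663] [-1.7982e+02  1.2000e-01  7.3300e+01] t 11.58
```

>>> servo_tool:
  moves:
    - [11.2, -4.85, 0, -2.75, 1]
    - [11.2, -4.85, 0, -2.75, 1]
    - [11.2, -4.85, 0, -2.75, 1]
    - [11.2, -4.85, 0, -2.75, 1]
    - [11.2, -4.85, 0, -2.75, 1]
    - [11.2, -4.85, 0, -2.75, 1]
    - [11.2, -4.85, 0, -2.75, 1]
    - [11.2, -4.85, 0, -2.75, 1]
    - [11.2, -4.85, 0.6, -2.75, 1]
    - [11.2, -4.85, 0.6, -2.75, 1]

```text
time: 12.42
tool_pos: [0.4742, 0.4332, 0.1468]
ee_rot: [-3.133, 0.007, 1.57]
wrist_force: [0.3, -0.4, -2.4]
width: 0.0136
finger_force: 30.0
```

>>> servo_tool:
  moves:
    - [0, 0, 0, 0, 1]
    - [0, 0, 0, 0, 1]
    - [0, 0, 0, 0, 1]
    - [0, 0, 0, 0, 1]

```text
time: 12.75
tool_pos: [0.4774, 0.4334, 0.154]
ee_rot: [3.141, -0.0, 1.566]
wrist_force: [0.1, -0.8, -0.5]
width: 0.0133
finger_force: 30.0
```

```bash
python3 - <<'E'
from h import *
units(.4755,.4337,.105,89.8)
o=robot.get_obs();zt=o['tool_pos'][2]
s=robot.snapshot('top');c=cam(s);cv2.imwrite('pics/t2.png',cv2.resize(s['image'][150:300,60:260],None,fx=4,fy=4))
t=cup(s,c,'green',proj(c,[.476,.357,zt])[0],z0=zt-.037,smin=90,vmin=40);print(t[0].round(4),t[1].round(4),np.degrees(t[2]).round(1),t[3:])
E
```

```text
UNITS [ 0.012 -0.076  1.959] -0.011 from [0.4774 0.4334 0.154 ] [ 1.7995e+02 -2.0000e-02  8.9740e+01] t 12.75
[0.4763 0.3537] 0.0372 88.9 (np.float64(0.08353078587725775), 351, 522)
```

View pics/t2.png

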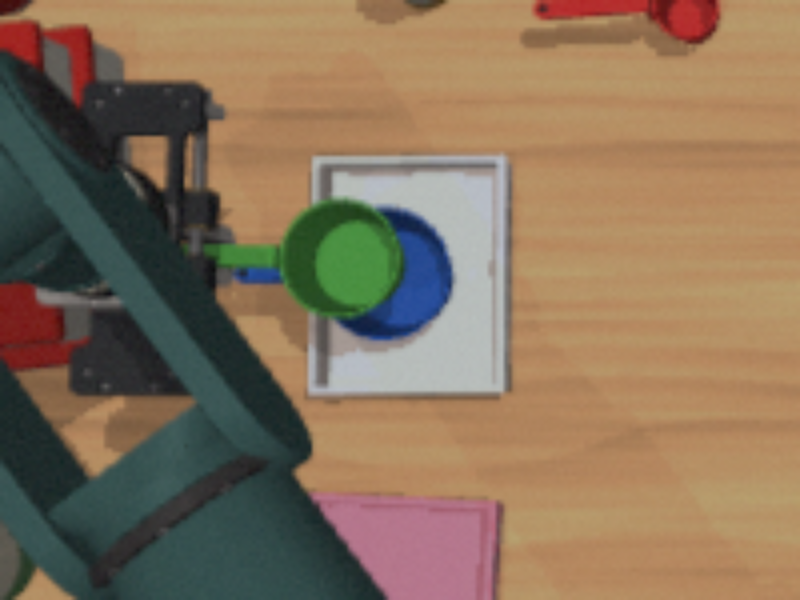

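Green is level over blue; the apparent offset in the picture is height parallax. Lowering it now.

>>> servo_tool:
  moves:
    - [0.04, -0.07, 1, 0, 1]
    - [0.04, -0.07, 2, 0, 1]
    - [0.04, -0.07, 2.6, 0, 1]
    - [0.04, -0.07, 3, 0, 1]
    - [0.04, -0.07, 3.4, 0, 1]
    - [0.04, -0.07, 3.7, 0, 1]
    - [0.04, -0.07, 3.7, 0, 1]
    - [0.04, -0.07, 3.7, 0, 1]

```text
time: 13.47
tool_pos: [0.4753, 0.4352, 0.0612]
ee_rot: [3.141, -0.0, 1.567]
wrist_force: [-0.1, 0.2, -1.8]
width: 0.0132
finger_force: 30.0
```

>>> servo_tool:
  moves:
    - [0, 0, 0.25, 0, 1]
    - [0, 0, 0.45, 0, 1]
    - [0, 0, 0.6, 0, 1]
    - [0, 0, 0.65, 0, 1]
    - [0, 0, 0.65, 0, 1]
    - [0, 0, 0.65, 0, 1]

```text
time: 13.97
tool_pos: [0.4766, 0.4402, 0.0498]
ee_rot: [3.135, -0.011, 1.568]
wrist_force: [-1.7, 5.6, 10.1]
width: 0.0135
finger_force: 34.9
```

>>> servo_tool:
  moves:
    - [0, 0, -0.4, 0, 1]
    - [0, 0, -0.4, 0, 1]
    - [0, 0, -0.4, 0, 1]

```text
time: 14.22
tool_pos: [0.4754, 0.4352, 0.0551]
ee_rot: [3.14, -0.0, 1.567]
wrist_force: [0.3, 3.1, 2.0]
width: 0.0133
finger_force: 32.5
```

```bash
python3 - <<'E'
from h import *
o=robot.get_obs();zt=o['tool_pos'][2];print(o['tool_pos'],o['wrist_force'],o['ee_rot'])
s=robot.snapshot('top');c=cam(s);a=s['image'][180:260,110:220]
t=cup(s,c,'green',proj(c,[.476,.357,zt])[0],z0=zt-.037,smin=90,vmin=40);print(t[0].round(4),t[1].round(4),np.degrees(t[2]).round(1),t[3:])
w=robot.snapshot('wrist');b=w['image'][150:330,160:400]
cv2.imwrite('pics/c3.png',np.hstack([cv2.resize(a,(412,300),interpolation=2),cv2.resize(b,(388,300),interpolation=2)]))
E
```

```text
[0.47544495 0.43515779 0.05511322] [0.30512894 3.10454067 1.95034069] [ 3.14032330e+00 -3.72500829e-04  1.56745590e+00]
[0.4751 0.3564] 0.0377 89.2 (np.float64(0.08042642852558356), 338, 478)
```

View pics/c3.png

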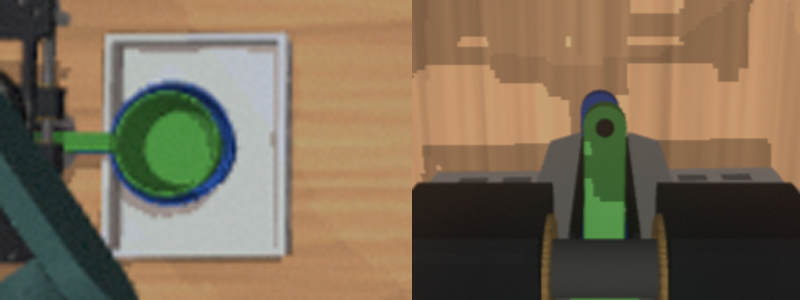

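Green sits inside blue and the handles nearly coincide, but the fingertips are resting on blue's handle top (z ≈ 0.055). I'll release here so it drops about 10 mm, then close the fingers gently around both handles to line them up.

>>> servo_tool:
  moves:
    - [0, 0, -0.06, 0, 1]
    - [0, 0, -0.06, 0, 0.6]
    - [0, 0, -0.06, 0, 0.6]
    - [0, 0, -0.06, 0, 0.6]
    - [0, 0, -0.06, 0, 0.6]
    - [0, 0, -0.06, 0, 0.6]
    - [0, 0, -0.06, 0, 0.6]
    - [0, 0, -0.06, 0, 0.6]

```text
time: 14.98
tool_pos: [0.475, 0.435, 0.0559]
ee_rot: [-3.141, 0.0, 1.568]
wrist_force: [-1.1, -0.7, -0.1]
width: 0.0374
finger_force: 0.0
```

```bash
python3 - <<'E'
from h import *
o=robot.get_obs();zt=o['tool_pos'][2];print(o['tool_pos'],o['wrist_force'],o['width'])
s=robot.snapshot('top');c=cam(s);a=s['image'][180:260,110:220]
t=cup(s,c,'green',proj(c,[.476,.357,.05])[0],z0=.006,smin=90,vmin=40);print(t[0].round(4),t[1].round(4),np.degrees(t[2]).round(1),t[3:])
w=robot.snapshot('wrist');b=w['image'][150:330,160:400]
cv2.imwrite('pics/c4.png',np.hstack([cv2.resize(a,(412,300),interpolation=2),cv2.resize(b,(388,300),interpolation=2)]))
E
```

```text
[0.47498382 0.43503066 0.0558584 ] [-1.05053618 -0.71718348 -0.056803  ] 0.03742792963055691
[0.4745 0.356 ] 0.0377 88.1 (np.float64(0.08497006957673864), 329, 488)
```

View pics/c4.png

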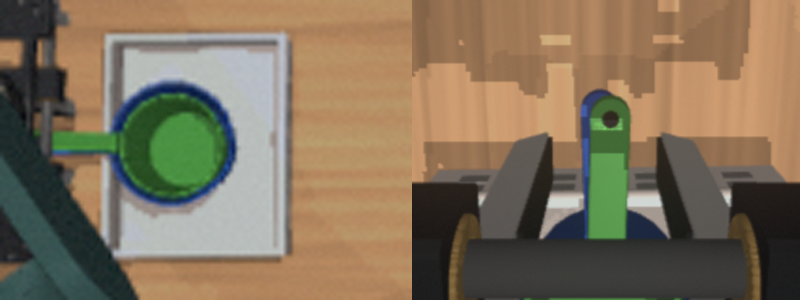

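Green has dropped in, with its handle turned about 2° from blue's. I'll close around both handles to align them.

>>> servo_tool:
  moves:
    - [0, 0, 0.4, 0, 0.6]
    - [0, 0, 0.7, 0, 0.6]
    - [0, 0, 0.7, 0, 0.6]
    - [0, 0, 0.7, 0, 1]
    - [0, 0, 0.7, 0, 1]
    - [0, 0, 0.7, 0, 1]
    - [0, 0, 0.7, 0, 1]
    - [0, 0, 0.7, 0, 1]
    - [0, 0, 0.7, 0, 1]
    - [0, 0, 0.7, 0, 1]

```text
time: 15.92
tool_pos: [0.4752, 0.4353, 0.0389]
ee_rot: [3.141, -0.0, 1.568]
wrist_force: [0.2, 0.2, 1.3]
width: 0.0142
finger_force: 29.9
```

>>> servo_tool:
  moves:
    - [0, 0, 0, 0, 0.6]
    - [0, 0, 0, 0, 0.6]
    - [0, 0, 0, 0, 0.6]
    - [0, 0, 0, 0, 0.6]
    - [0, 0, -1, 0, 0.6]
    - [0, 0, -3, 0, 0.6]
    - [0, 0, -5, 0, 0.6]
    - [0, 0, -6, 0, 0.6]
    - [0, 0, -6, 0, 0.6]
    - [0, 0, -6, 0, 0.6]

```text
time: 16.75
tool_pos: [0.4766, 0.4364, 0.1934]
ee_rot: [3.134, -0.005, 1.568]
wrist_force: [0.0, -1.0, -0.7]
width: 0.0375
finger_force: 0.0
```

```bash
cat >> h.py <<'E'
def pair(a,b,za,zb,near,tag):
    """handle axes of two stacked cups in top and side views, plus a picture"""
    for v in('top','side'):
        s=robot.snapshot(v);c=cam(s)
        for n,z0 in((a,za),(b,zb)):
            px=proj(c,[*near,.05])[0]
            try: t=cup(s,c,n,px,z0=z0,smin=90,vmin=40);print(v,n,t[0].round(4),t[1].round(4),np.degrees(t[2]).round(1),t[3:])
            except Exception as e:print(v,n,e)
        px=proj(c,[near[0],near[1]+.02,.05])[0].astype(int);k=s['image'][px[1]-36:px[1]+36,px[0]-50:px[0]+50]
        out=cv2.resize(k,(400,288),interpolation=2) if v=='top' else np.hstack([out,cv2.resize(k,(400,288),interpolation=2)])
    cv2.imwrite(f'pics/{tag}.png',out)
E
python3 - <<'E'
from h import *
o=robot.get_obs();print(o['tool_pos'])
pair('blue','green',.003,.006,(.475,.356),'p1')
E
```

```text
[0.47663314 0.43637709 0.19341278]
top blue [0.4758 0.3562] 0.0451 nan (np.float64(0.04770307063000137), 389, 734)
top green [0.4747 0.3558] 0.0379 89.9 (np.float64(0.10074283002747432), 336, 531)
side blue [0.4745 0.3193] 0.0458 57.8 (np.float64(0.07729832352829626), 94, 368)
side green [0.4727 0.357 ] 0.0375 90.1 (np.float64(0.09762056815880546), 195, 314)h.py:42: RuntimeWarning: Mean of empty slice.
  sel=(rr>r+.012)&(rr<.098); far=H[sel].mean(0)-ctr
  ret = um.true_divide(
```

View pics/p1.png

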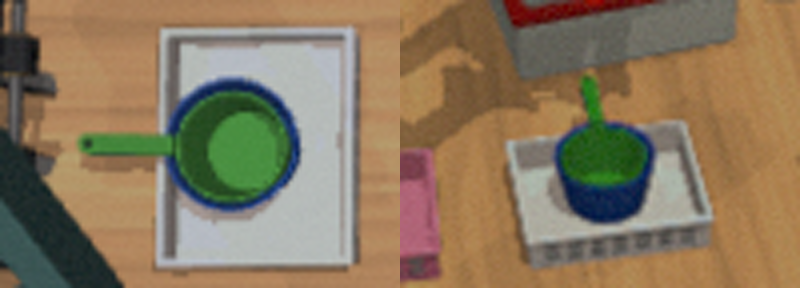

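Green is home and level in blue, with its handle over blue's (yaw 89.9). Yellow is next: I'll fly over and measure it.

```bash
python3 - <<'E'
from h import *
s=np.load('pics/top0.npy',allow_pickle=True).item();c=cam(s)
C=ray(c,(367.9,160.7),.046)[0];T=ray(c,(334.3,154.6),.062)[0];print(C,T,np.degrees(np.arctan2(*(T-C)[1::-1])))
units(C[0]-.0,C[1]-.01,.20,90)
E
```

```text
[ 0.63585434 -0.22669998  0.046     ] [ 0.64968772 -0.13188414  0.062     ] 81.69926464662528
UNITS [-26.84    6.535  -0.478] -0.032 from [0.4747 0.4348 0.1876] [-1.7995e+02  5.0000e-02  8.9810e+01] t 16.85
```

>>> servo_tool:
  moves:
    - [-26.8, 6.5, -1, 0, 0.4]
    - [-26.8, 6.5, -1, 0, 0.4]
    - [-26.8, 6.5, -1, 0, 0.4]
    - [-26.8, 6.5, -1, 0, 0.4]
    - [-26.8, 6.5, -1, 0, 0.4]
    - [-26.8, 6.5, -1, 0, 0.4]
    - [-26.8, 6.5, -1, 0, 0.4]
    - [-26.8, 6.5, -1, 0, 0.4]
    - [-26.8, 6.5, -1, 0, 0.4]
    - [-26.8, 6.5, -1, 0, 0.4]

```text
time: 17.68
tool_pos: [0.5706, 0.0282, 0.2005]
ee_rot: [-3.136, -0.0, 1.568]
wrist_force: [1.1, 1.0, -0.5]
width: 0.0567
finger_force: 0.0
```

```bash
python3 - <<'E'
from h import *
units(.636,-.235,.20,82)
E
```

```text
UNITS [-1.0519e+01  2.6510e+00  5.0000e-03] 1.302 from [0.5706 0.0282 0.2005] [-1.7969e+02 -1.0000e-02  8.9810e+01] t 17.68
```

>>> servo_tool:
  moves:
    - [-10.3, 2.6, 0, 1.3, 0.4]
    - [-10.3, 2.6, 0, 1.3, 0.4]
    - [-10.3, 2.6, 0, 1.3, 0.4]
    - [-10.3, 2.6, 0, 1.3, 0.4]
    - [-10.3, 2.6, 0, 1.3, 0.4]
    - [-10.3, 2.6, 0, 1.3, 0.4]
    - [-10.3, 2.6, 0, 1.3, 0.4]
    - [-10.3, 2.6, 0, 1.3, 0.4]
    - [-10.3, 2.6, 0, 1.3, 0.4]
    - [-10.3, 2.6, 0, 1.3, 0.4]

```text
time: 18.52
tool_pos: [0.6353, -0.2262, 0.2017]
ee_rot: [-3.138, -0.002, 1.432]
wrist_force: [-0.6, -0.3, 0.2]
width: 0.0562
finger_force: 0.0
```

```bash
python3 - <<'E'
from h import *
o=robot.get_obs();s=robot.snapshot('wrist');c=cam(s,o);cv2.imwrite('pics/w4.png',s['image']);np.save('pics/w4.npy',(s,o),allow_pickle=True)
print(o['tool_pos'])
CUPS['yellow']=((22,36),)+CUPS['yellow'][1:]
for sm,vm in((120,50),(150,40),(150,70),(100,30)):
  try:
    t=cup(s,c,'yellow',proj(c,[.638,-.19,.05])[0],smin=sm,vmin=vm);print(sm,vm,t[0].round(4),t[1].round(4),np.degrees(t[2]).round(1),t[3:])
  except Exception as e: print(e)
E
```

```text
[ 0.63534763 -0.22621539  0.20170112]
120 50 [ 0.6384 -0.2245] 0.0295 nan (np.float64(0.03905134908985256), 1056, 1663)
150 40 [ 0.6384 -0.225 ] 0.0288 nan (np.float64(0.03152405489027279), 1135, 1800)
150 70 [ 0.6384 -0.225 ] 0.0288 nan (np.float64(0.03152405489027279), 1135, 1800)
100 30 [ 0.6384 -0.2245] 0.0295 nan (np.float64(0.03905134908985256), 1056, 1663)h.py:42: RuntimeWarning: Mean of empty slice.
  sel=(rr>r+.012)&(rr<.098); far=H[sel].mean(0)-ctr
  ret = um.true_divide(
```

View pics/w4.png

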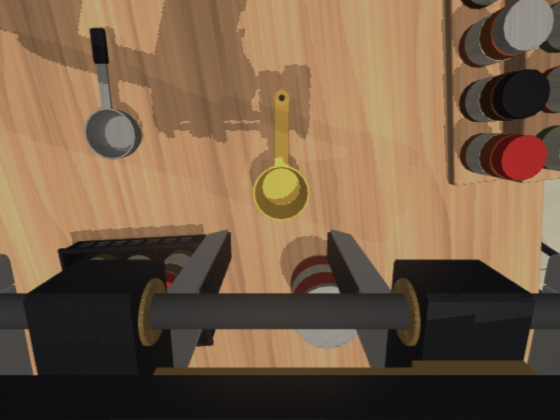

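The yellow rim is centred at about (281,191), its handle runs up to (282,90), and the can is behind at (325,305).

```bash
python3 - <<'E'
from h import *
s,o=np.load('pics/w4.npy',allow_pickle=True);c=cam(s,o)
C=np.array([.6384,-.2247])
h=cv2.cvtColor(s['image'],cv2.COLOR_BGR2HSV);m=(h[...,0]>=18)&(h[...,0]<=36)&(h[...,1]>185)&(h[...,2]>60);m[:,:255]=0;m[:,310:]=0;m[:80]=0;m[155:]=0
for y in range(88,156,6):
    x=np.nonzero(m[y])[0];
    if len(x):print(y,x.min(),x.max(),len(x),h[y,281])
for p in((282,90.5),(281.8,110),(281.3,130)):
    H=ray(c,p,.062)[0][:2];d=H-C;print(H,np.hypot(*d),np.degrees(np.arctan2(d[1],d[0])))
print(ray(c,[(253.5,191),(308.5,191),(281,165),(281,220)],.046))
E
```

```text
[ 0.65319596 -0.12488087] 0.10090975828389137 81.56857080875217
[ 0.65063653 -0.1423742 ] 0.08323022305863212 81.54571410180674
[ 0.6476579  -0.16075862] 0.06460811291542641 81.76154666145929
[[ 0.61003011 -0.21916933  0.046     ]
 [ 0.66787483 -0.22710579  0.046     ]
 [ 0.64266702 -0.19586313  0.046     ]
 [ 0.63465622 -0.25477137  0.046     ]]
```

```bash
python3 -c "
from h import *
units(.6499,-.1473,.11,81.6)"
```

```text
UNITS [3.185 0.144 3.704] 0.085 from [ 0.6356 -0.2258  0.2025] [-1.7988e+02 -6.0000e-02  8.2110e+01] t 18.57
```

>>> servo_tool:
  moves:
    - [1.5, 0.15, 0.5, 0.08, 0.5]
    - [3.2, 0.15, 2, 0.08, 0.5]
    - [3.2, 0.15, 3.7, 0.08, 0.5]
    - [3.2, 0.15, 3.7, 0.08, 0.5]
    - [3.2, 0.15, 3.7, 0.08, 0.5]
    - [3.2, 0.15, 3.7, 0.08, 0.5]
    - [3.2, 0.15, 3.7, 0.08, 0.5]
    - [3.2, 0.15, 3.7, 0.08, 0.5]
    - [3.2, 0.15, 3.7, 0.08, 0.5]
    - [3.2, 0.15, 3.7, 0.08, 0.5]

```text
time: 19.4
tool_pos: [0.6516, -0.15, 0.1131]
ee_rot: [3.138, 0.001, 1.422]
wrist_force: [0.6, 0.5, -0.0]
width: 0.0466
finger_force: 0.0
```

```bash
python3 -c "
from h import *
units(.6499,-.1473,.045,81.6)"
```

```text
UNITS [ 0.097 -0.093  2.724] -0.022 from [ 0.6516 -0.15    0.1131] [1.7982e+02 4.0000e-02 8.1470e+01] t 19.4
```

>>> servo_tool:
  moves:
    - [0.1, -0.07, 1.2, 0, 0.5]
    - [0.1, -0.07, 2.4, 0, 0.6]
    - [0.1, -0.07, 2.65, 0, 0.7]
    - [0.1, -0.07, 2.65, 0, 0.7]
    - [0.1, -0.07, 2.65, 0, 0.7]
    - [0.1, -0.07, 2.65, 0, 1]
    - [0.1, -0.07, 2.65, 0, 1]
    - [0.1, -0.07, 2.65, 0, 1]
    - [0.1, -0.07, 2.65, 0, 1]
    - [0.1, -0.07, 2.65, 0, 1]

```text
time: 20.23
tool_pos: [0.6507, -0.146, 0.0467]
ee_rot: [3.138, -0.0, 1.423]
wrist_force: [-0.2, 1.0, 2.7]
width: 0.0136
finger_force: 30.0
```

>>> servo_tool:
  moves:
    - [0, 0, 0, 0, 1]
    - [0, 0, 0, 0, 1]
    - [0, 0, 0, 0, 1]

```text
time: 20.48
tool_pos: [0.6506, -0.1456, 0.0462]
ee_rot: [3.139, -0.001, 1.423]
wrist_force: [0.5, 3.8, 5.5]
width: 0.0136
finger_force: 30.0
```

>>> servo_tool:
  moves:
    - [0, 0, -1, 0, 1]
    - [0, 0, -2.5, 0, 1]
    - [0, 0, -4, 0, 1]
    - [0, 0, -5.5, 0, 1]
    - [0, 0, -5.5, 0, 1]
    - [0, 0, -5.5, 0, 1]
    - [0, 0, -5.5, 0, 1]

```text
time: 21.07
tool_pos: [0.6486, -0.1463, 0.1806]
ee_rot: [-3.139, 0.0, 1.423]
wrist_force: [-0.1, 0.4, -1.4]
width: 0.0136
finger_force: 30.0
```

```bash
python3 -c "
from h import *
units(.475,.4355,.17,89.9)"
```

```text
UNITS [ 21.993 -10.303   0.45 ] -1.399 from [ 0.6486 -0.1463  0.1806] [-1.7983e+02  2.0000e-02  8.1510e+01] t 21.07
```

>>> servo_tool:
  moves:
    - [22, -10.3, 0, -1.4, 1]
    - [22, -10.3, 0, -1.4, 1]
    - [22, -10.3, 0, -1.4, 1]
    - [22, -10.3, 0, -1.4, 1]
    - [22, -10.3, 0, -1.4, 1]
    - [22, -10.3, 0, -1.4, 1]
    - [22, -10.3, 0, -1.4, 1]
    - [22, -10.3, 0, -1.4, 1]
    - [22, -10.3, 0, -1.4, 1]
    - [22, -10.3, 0, -1.4, 1]

```text
time: 21.9
tool_pos: [0.5278, 0.254, 0.1786]
ee_rot: [-3.136, 0.003, 1.569]
wrist_force: [0.6, 0.1, -1.5]
width: 0.0133
finger_force: 30.0
```

>>> servo_tool:
  moves:
    - [0, 0, 0, 0, 1]
    - [0, 0, 0, 0, 1]
    - [0, 0, 0, 0, 1]

```text
time: 22.15
tool_pos: [0.5293, 0.2523, 0.1797]
ee_rot: [-3.137, 0.003, 1.57]
wrist_force: [0.6, 0.4, -1.7]
width: 0.0133
finger_force: 30.0
```

```bash
python3 -c "
from h import *
units(.475,.4355,.17,89.9)"
```

```text
UNITS [ 7.327 -2.176  0.374] 0.01 from [0.5293 0.2523 0.1797] [-1.7976e+02  1.6000e-01  8.9960e+01] t 22.15
```

>>> servo_tool:
  moves:
    - [7.3, -2.15, 0, 0, 1]
    - [7.3, -2.15, 0, 0, 1]
    - [7.3, -2.15, 0, 0, 1]
    - [7.3, -2.15, 0, 0, 1]
    - [7.3, -2.15, 0, 0, 1]
    - [7.3, -2.15, 1, 0, 1]
    - [7.3, -2.15, 1, 0, 1]
    - [7.3, -2.15, 1, 0, 1]
    - [7.3, -2.15, 1, 0, 1]
    - [7.3, -2.15, 1, 0, 1]

```text
time: 22.98
tool_pos: [0.4781, 0.4343, 0.1583]
ee_rot: [3.14, -0.0, 1.567]
wrist_force: [0.6, 0.9, -0.6]
width: 0.0135
finger_force: 30.0
```

```bash
cat >> h.py <<'E'
def seen(n,near,foot):
    s=robot.snapshot('top');c=cam(s)
    t=cup(s,c,n,proj(c,[*near,foot+.045])[0],z0=foot,smin=90,vmin=40);print('top',n,t[0].round(4),t[1].round(4),np.degrees(t[2]).round(1),t[3:])
    return s,c
E
python3 - <<'E'
from h import *
units(.475,.4355,.075,89.9)
CUPS['yellow']=((22,36),)+CUPS['yellow'][1:]
seen('yellow',(.475,.356),robot.get_obs()['tool_pos'][2]-.0462)
E
```

```text
UNITS [ 0.045 -0.129  3.332] -0.02 from [0.4781 0.4343 0.1583] [ 1.7994e+02 -2.0000e-02  8.9780e+01] t 22.98
top yellow [0.4766 0.3526] 0.0311 89.0 (np.float64(0.07887532081488365), 293, 487)
```

>>> servo_tool:
  moves:
    - [0.1, -0.1, 1.2, 0, 1]
    - [0.1, -0.1, 2.2, 0, 1]
    - [0.1, -0.1, 2.8, 0, 1]
    - [0.1, -0.1, 3.2, 0, 1]
    - [0.1, -0.1, 3.4, 0, 1]
    - [0.1, -0.1, 3.4, 0, 1]
    - [0.1, -0.1, 3.4, 0, 1]
    - [0.1, -0.1, 3.4, 0, 1]

```text
time: 23.7
tool_pos: [0.4753, 0.4388, 0.0743]
ee_rot: [3.139, -0.002, 1.569]
wrist_force: [0.3, 0.1, 0.1]
width: 0.014
finger_force: 30.0
```

>>> servo_tool:
  moves:
    - [0, 0, 0.1, 0, 1]
    - [0, 0, 0.2, 0, 1]
    - [0, 0, 0.2, 0, 1]
    - [0, 0, 0.2, 0, 1]

```text
time: 24.03
tool_pos: [0.4747, 0.4386, 0.0681]
ee_rot: [3.14, -0.001, 1.57]
wrist_force: [-0.1, 1.2, 1.0]
width: 0.0136
finger_force: 30.0
```

```bash
python3 - <<'E'
from h import *
CUPS['yellow']=((22,36),)+CUPS['yellow'][1:]
seen('yellow',(.475,.356),robot.get_obs()['tool_pos'][2]-.0462)
seen('green',(.475,.356),.006)
E
```

```text
top yellow [0.4743 0.3572] 0.0312 89.8 (np.float64(0.07883129285004967), 258, 448)
top green [0.4748 0.3551] 0.0375 nan (np.float64(0.04235462956687724), 384, 567)h.py:42: RuntimeWarning: Mean of empty slice.
  sel=(rr>r+.012)&(rr<.098); far=H[sel].mean(0)-ctr
  ret = um.true_divide(
```

>>> servo_tool:
  moves:
    - [-0.08, 0, 0.1, 0, 1]
    - [-0.08, 0, 0.12, 0, 1]
    - [-0.08, 0, 0.12, 0, 1]
    - [-0.08, 0, 0.12, 0, 0.6]
    - [-0.08, 0, 0.12, 0, 0.6]
    - [-0.08, 0, 0.12, 0, 0.6]
    - [-0.08, 0, 0.12, 0, 0.6]
    - [-0.08, 0, 0.12, 0, 0.6]
    - [-0.08, 0, 0.12, 0, 0.6]

```text
time: 24.88
tool_pos: [0.4743, 0.4362, 0.0644]
ee_rot: [3.141, 0.0, 1.57]
wrist_force: [0.1, 0.0, -1.1]
width: 0.0374
finger_force: 0.0
```

```bash
python3 - <<'E' 2>/dev/null
from h import *
CUPS['yellow']=((22,36),)+CUPS['yellow'][1:]
print(robot.get_obs()['tool_pos'])
seen('yellow',(.475,.356),.009)
seen('green',(.475,.356),.006)
E
```

```text
[0.47428641 0.43620272 0.0644026 ]
top yellow [0.4725 0.3554] 0.0314 87.7 (np.float64(0.08534908112127947), 259, 458)
top green [0.4745 0.356 ] 0.0378 nan (np.float64(0.043132909337967575), 245, 397)
```

>>> servo_tool:
  moves:
    - [0, 0, 0.4, 0, 0.6]
    - [0, 0, 0.8, 0, 0.6]
    - [0, 0, 0.8, 0, 0.6]
    - [0, 0, 0.8, 0, 1]
    - [0, 0, 0.8, 0, 1]
    - [0, 0, 0.8, 0, 1]
    - [0, 0, 0.8, 0, 1]
    - [0, 0, 0.8, 0, 1]
    - [0, 0, 0.8, 0, 1]
    - [0, 0, 0.8, 0, 1]

```text
time: 25.82
tool_pos: [0.4746, 0.4364, 0.0448]
ee_rot: [3.141, -0.001, 1.57]
wrist_force: [0.1, -0.2, -0.0]
width: 0.0137
finger_force: 29.9
```

>>> servo_tool:
  moves:
    - [0, 0, 0, 0, 1]
    - [0, 0, 0, 0, 0.6]
    - [0, 0, 0, 0, 0.6]
    - [0, 0, 0, 0, 0.6]
    - [0, 0, 0, 0, 0.6]
    - [0, 0, -1, 0, 0.6]
    - [0, 0, -3, 0, 0.6]
    - [0, 0, -5, 0, 0.6]
    - [0, 0, -6, 0, 0.6]
    - [0, 0, -6, 0, 0.6]

```text
time: 26.65
tool_pos: [0.4776, 0.4388, 0.2063]
ee_rot: [3.127, -0.012, 1.57]
wrist_force: [-0.1, 0.3, 1.3]
width: 0.0374
finger_force: 0.0
```

```bash
python3 - <<'E' 2>/dev/null
from h import *
import math
CUPS['yellow']=((22,36),)+CUPS['yellow'][1:]
seen('green',(.475,.356),.006);seen('yellow',(.475,.356),.009)
s=robot.snapshot('side');c=cam(s);t=cup(s,c,'yellow',proj(c,[.475,.356,.05])[0],z0=.009,smin=90,vmin=40);print('side',t[0].round(4),t[1].round(4),np.degrees(t[2]).round(1),t[3:])
units(.645,.145,.21,90)
E
```

```text
top green [0.4751 0.356 ] 0.0375 nan (np.float64(0.043285980875425914), 364, 613)
top yellow [0.4736 0.3555] 0.0315 89.1 (np.float64(0.1036931516214772), 253, 516)
side [0.4709 0.3591] 0.0318 92.2 (np.float64(0.10332481651453668), 118, 338)
UNITS [-11.643   6.84   -0.608] -0.011 from [0.4743 0.4363 0.1948] [ 1.7995e+02 -3.0000e-02  8.9940e+01] t 26.8
```

>>> servo_tool:
  moves:
    - [-11.6, 6.8, -0.5, 0, 0.4]
    - [-11.6, 6.8, -0.5, 0, 0.4]
    - [-11.6, 6.8, -0.5, 0, 0.4]
    - [-11.6, 6.8, -0.5, 0, 0.4]
    - [-11.6, 6.8, -0.5, 0, 0.4]
    - [-11.6, 6.8, -0.5, 0, 0.4]
    - [-11.6, 6.8, -0.5, 0, 0.4]
    - [-11.6, 6.8, -0.5, 0, 0.4]
    - [-11.6, 6.8, -0.5, 0, 0.4]
    - [-11.6, 6.8, -0.5, 0, 0.4]

```text
time: 27.63
tool_pos: [0.6438, 0.1431, 0.2031]
ee_rot: [-3.136, 0.001, 1.565]
wrist_force: [-0.8, 0.9, 0.3]
width: 0.0563
finger_force: 0.0
```

>>> servo_tool:
  moves:
    - [0, 0, 0, 0, 0.4]
    - [0, 0, 0, 0, 0.4]
    - [0, 0, 0, 0, 0.4]

```text
time: 27.88
tool_pos: [0.6429, 0.1478, 0.2062]
ee_rot: [-3.14, -0.0, 1.572]
wrist_force: [0.5, -0.9, -0.6]
width: 0.0562
finger_force: 0.0
```

```bash
python3 - <<'E' 2>/dev/null
from h import *
import math
o=robot.get_obs();s=robot.snapshot('wrist');c=cam(s,o);np.save('pics/w5.npy',(s,o),allow_pickle=True)
t=cup(s,c,'red',proj(c,[.662,.18,.05])[0],smin=90,vmin=40);print(t[0].round(4),t[1].round(4),np.degrees(t[2]).round(1),t[3:])
C=t[0];a=t[2];handle('red',C,math.degrees(a))
units(C[0]+.078*math.cos(a),C[1]+.078*math.sin(a),.11,math.degrees(a))
E
```

```text
[0.664  0.1545] 0.0232 94.3 (np.float64(0.10199135865434672), 497, 1171)
0.06 lat mm -6.3 6.6
0.07 lat mm -6.8 6.8
0.08 lat mm -6.5 6.3
0.09 lat mm -6.9 6.5
tip 0.1017
UNITS [3.388 0.602 3.872] -0.703 from [0.6432 0.1476 0.2068] [-179.99   -0.     90.07] t 27.98
```

>>> servo_tool:
  moves:
    - [1.5, 0.3, 0.5, -0.4, 0.5]
    - [3.1, 0.6, 2, -0.7, 0.5]
    - [3.38, 0.6, 3.8, -0.7, 0.5]
    - [3.38, 0.6, 3.8, -0.7, 0.5]
    - [3.38, 0.6, 3.8, -0.7, 0.5]
    - [3.38, 0.6, 3.8, -0.7, 0.5]
    - [3.38, 0.6, 3.8, -0.7, 0.5]
    - [3.38, 0.6, 3.8, -0.7, 0.5]
    - [3.38, 0.6, 3.8, -0.7, 0.5]
    - [3.38, 0.6, 3.8, -0.7, 0.5]

```text
time: 28.82
tool_pos: [0.6601, 0.2299, 0.1143]
ee_rot: [3.138, -0.001, 1.642]
wrist_force: [-0.1, -0.6, -0.5]
width: 0.0467
finger_force: 0.0
```

```bash
python3 -c "
from h import *
units(.658,.2323,.051,94.2)"
```

```text
UNITS [ 0.102 -0.087  2.532] -0.022 from [0.6601 0.2299 0.1143] [ 1.7979e+02 -3.0000e-02  9.4070e+01] t 28.82
```

>>> servo_tool:
  moves:
    - [0.03, -0.04, 1.2, 0, 0.5]
    - [0.03, -0.04, 2.2, 0, 0.6]
    - [0.03, -0.04, 2.45, 0, 0.7]
    - [0.03, -0.04, 2.45, 0, 0.7]
    - [0.03, -0.04, 2.45, 0, 0.7]
    - [0.03, -0.04, 2.45, 0, 1]
    - [0.03, -0.04, 2.45, 0, 1]
    - [0.03, -0.04, 2.45, 0, 1]
    - [0.03, -0.04, 2.45, 0, 1]
    - [0.03, -0.04, 2.45, 0, 1]

```text
time: 29.65
tool_pos: [0.659, 0.2319, 0.0523]
ee_rot: [3.138, -0.001, 1.643]
wrist_force: [0.9, 1.7, 2.2]
width: 0.0132
finger_force: 29.9
```

>>> servo_tool:
  moves:
    - [0, 0, 0, 0, 1]
    - [0, 0, 0, 0, 1]
    - [0, 0, 0, 0, 1]

```text
time: 29.9
tool_pos: [0.6588, 0.2322, 0.052]
ee_rot: [3.139, -0.002, 1.643]
wrist_force: [1.5, 3.6, 4.6]
width: 0.0132
finger_force: 29.9
```

>>> servo_tool:
  moves:
    - [0, 0, -1, 0, 1]
    - [0, 0, -2.5, 0, 1]
    - [0, 0, -4, 0, 1]
    - [0, 0, -5.5, 0, 1]
    - [0, 0, -5.5, 0, 1]
    - [0, 0, -5.5, 0, 1]
    - [0, 0, -5.5, 0, 1]

```text
time: 30.48
tool_pos: [0.6573, 0.2305, 0.1864]
ee_rot: [-3.139, 0.001, 1.642]
wrist_force: [-0.1, -0.1, -1.6]
width: 0.0133
finger_force: 29.9
```

```bash
python3 -c "
from h import *
units(.4745,.4340,.18,89.9)"
```

```text
UNITS [ 8.644 -6.708  0.263] 0.701 from [0.6573 0.2305 0.1864] [-1.7983e+02  8.0000e-02  9.4110e+01] t 30.48
```

>>> servo_tool:
  moves:
    - [8.6, -6.7, 0, 0.7, 1]
    - [8.6, -6.7, 0, 0.7, 1]
    - [8.6, -6.7, 0, 0.7, 1]
    - [8.6, -6.7, 0, 0.7, 1]
    - [8.6, -6.7, 0, 0.7, 1]
    - [8.6, -6.7, 0, 0.7, 1]
    - [8.6, -6.7, 0, 0.7, 1]
    - [8.6, -6.7, 0.5, 0.7, 1]
    - [8.6, -6.7, 0.5, 0.7, 1]
    - [8.6, -6.7, 0.5, 0.7, 1]

```text
time: 31.32
tool_pos: [0.4746, 0.4317, 0.1715]
ee_rot: [-3.137, 0.005, 1.569]
wrist_force: [-0.2, 0.7, -0.9]
width: 0.0135
finger_force: 29.9
```

>>> servo_tool:
  moves:
    - [0, 0, 0, 0, 1]
    - [0, 0, 0, 0, 1]
    - [0, 0, 0, 0, 1]

```text
time: 31.57
tool_pos: [0.4765, 0.4325, 0.1757]
ee_rot: [3.141, 0.0, 1.567]
wrist_force: [-0.2, 0.4, -0.9]
width: 0.0133
finger_force: 29.9
```

```bash
python3 -c "
from h import *
units(.4745,.4340,.085,89.9)"
```

```text
UNITS [ 0.062 -0.082  3.626] -0.015 from [0.4765 0.4325 0.1757] [1.7999e+02 1.0000e-02 8.9810e+01] t 31.57
```

>>> servo_tool:
  moves:
    - [0, -0.06, 1.2, 0, 1]
    - [0, -0.06, 2.2, 0, 1]
    - [0, -0.06, 2.8, 0, 1]
    - [0, -0.06, 3.3, 0, 1]
    - [0, -0.06, 3.7, 0, 1]
    - [0, -0.06, 3.7, 0, 1]
    - [0, -0.06, 3.7, 0, 1]
    - [0, -0.06, 3.7, 0, 1]
    - [0, -0.06, 3.7, 0, 1]

```text
time: 32.32
tool_pos: [0.4748, 0.4342, 0.0849]
ee_rot: [3.139, -0.002, 1.57]
wrist_force: [0.5, -0.0, -0.4]
width: 0.0135
finger_force: 29.9
```

```bash
python3 - <<'E' 2>/dev/null
from h import *
CUPS['yellow']=((22,36),)+CUPS['yellow'][1:]
seen('red',(.475,.356),robot.get_obs()['tool_pos'][2]-.052)
seen('yellow',(.475,.356),.009)
E
```

```text
top red [0.4735 0.3541] 0.0232 88.2 (np.float64(0.08507589345995861), 191, 415)
top yellow [0.4733 0.3541] 0.0309 nan (np.float64(0.037233062594937416), 286, 452)
```

Red is centred over yellow. I'll lower it to just above yellow's handle and release.

>>> servo_tool:
  moves:
    - [0, 0, 0.2, 0, 1]
    - [0, 0, 0.4, 0, 1]
    - [0, 0, 0.45, 0, 1]
    - [0, 0, 0.45, 0, 1]
    - [0, 0, 0.45, 0, 1]
    - [0, 0, 0.45, 0, 0.6]
    - [0, 0, 0.45, 0, 0.6]
    - [0, 0, 0.45, 0, 0.6]
    - [0, 0, 0.45, 0, 0.6]
    - [0, 0, 0.45, 0, 0.6]

```text
time: 33.25
tool_pos: [0.474, 0.4335, 0.072]
ee_rot: [3.141, -0.0, 1.57]
wrist_force: [0.0, 0.2, 0.7]
width: 0.0375
finger_force: 0.0
```

```bash
python3 - <<'E' 2>/dev/null
from h import *
print(robot.get_obs()['tool_pos'])
seen('red',(.475,.356),.012)
E
```

```text
[0.47396483 0.43352982 0.07199364]
top red [0.4719 0.3548] 0.0231 88.4 (np.float64(0.08637650370394534), 202, 427)
```

>>> servo_tool:
  moves:
    - [0, 0, 0.5, 0, 0.6]
    - [0, 0, 0.95, 0, 0.6]
    - [0, 0, 0.95, 0, 0.6]
    - [0, 0, 0.95, 0, 1]
    - [0, 0, 0.95, 0, 1]
    - [0, 0, 0.95, 0, 1]
    - [0, 0, 0.95, 0, 1]
    - [0, 0, 0.95, 0, 1]
    - [0, 0, 0.95, 0, 1]
    - [0, 0, 0.95, 0, 1]

```text
time: 34.13
tool_pos: [0.4742, 0.4338, 0.0486]
ee_rot: [3.141, -0.001, 1.57]
wrist_force: [0.7, 1.1, 1.3]
width: 0.0138
finger_force: 29.8
```

>>> servo_tool:
  moves:
    - [0, 0, 0, 0, 1]
    - [0, 0, 0, 0, 0.6]
    - [0, 0, 0, 0, 0.6]
    - [0, 0, 0, 0, 0.6]
    - [0, 0, 0, 0, 0.6]
    - [0, 0, -1, 0, 0.6]
    - [0, 0, -3, 0, 0.6]
    - [0, 0, -5, 0, 0.6]
    - [0, 0, -6, 0, 0.6]
    - [0, 0, -6, 0, 0.6]

```text
time: 34.97
tool_pos: [0.4772, 0.4361, 0.21]
ee_rot: [3.127, -0.012, 1.57]
wrist_force: [-0.4, 0.2, 1.0]
width: 0.0375
finger_force: 0.0
```

>>> servo_tool:
  moves:
    - [-5, 8, 0, 0, 0.4]
    - [-5, 8, 0, 0, 0.4]
    - [-5, 8, 0, 0, 0.4]
    - [-5, 8, 0, 0, 0.4]
    - [-5, 8, 0, 0, 0.4]
    - [-5, 8, 0, 0, 0.4]
    - [-5, 8, 0, 0, 0.4]
    - [-5, 8, 0, 0, 0.4]

```text
time: 35.63
tool_pos: [0.6747, 0.3068, 0.1964]
ee_rot: [-3.139, 0.0, 1.567]
wrist_force: [-0.3, 0.7, 0.1]
width: 0.0568
finger_force: 0.0
```

```bash
python3 - <<'E' 2>/dev/null
from h import *
CUPS['yellow']=((22,36),)+CUPS['yellow'][1:]
for v in('top','side'):
    s=robot.snapshot(v);c=cam(s)
    for n,z0 in dict(blue=.003,green=.006,yellow=.009,red=.012).items():
        try:t=cup(s,c,n,proj(c,[.475,.356,.05])[0],z0=z0,smin=90,vmin=40);print(v,n,t[0].round(4),t[1].round(4),np.degrees(t[2]).round(1),t[3:])
        except Exception as e:print(v,n,e)
    px=proj(c,[.475,.376,.05])[0].astype(int);k=cv2.resize(s['image'][px[1]-36:px[1]+36,px[0]-36:px[0]+36],(400,400),interpolation=2)
    out=k if v=='top' else np.hstack([out,k])
cv2.imwrite('pics/f.png',out)
E
```

```text
top blue [0. 0.] 0.0 nan (np.float64(1.1244495280237528), 0, 189)
top green [0.7746 0.6089] 0.0363 nan (np.float64(0.04180448485044444), 82, 414)
top yellow min() iterable argument is empty
top red [0.4741 0.4399] 0.0239 nan (np.float64(0.03439145946868066), 68, 189)
side blue [0.4689 0.3214] 0.0459 77.1 (np.float64(0.07655074406263768), 85, 447)
side green [0. 0.] 0.0 nan (np.float64(0.6506956380766594), 0, 163)
side yellow [0.8504 0.586 ] 0.0311 -80.4 (np.float64(0.0873062871435762), 78, 352)
side red [0.4715 0.3603] 0.0229 99.3 (np.float64(0.09791016159721148), 78, 291)
```

View pics/f.png

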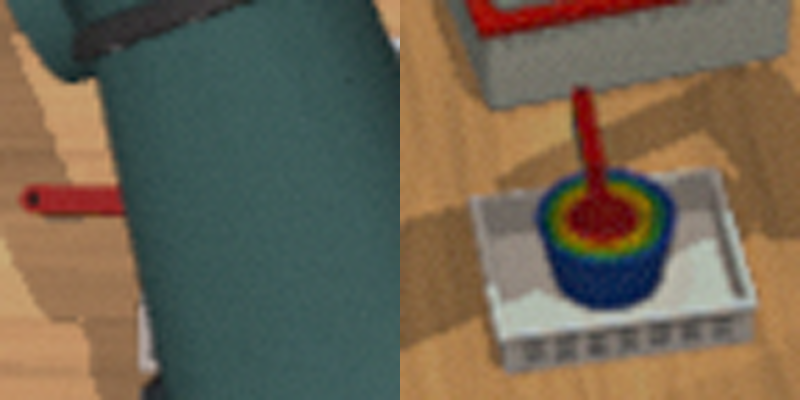

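The side view shows all four rims concentric and level in the white basket, with the handles stacked. The arm hides the top view, so I'll back away for a last check.

>>> servo_tool:
  moves:
    - [-14, -3, -1, 0, 0.4]
    - [-14, -3, -1, 0, 0.4]
    - [-14, -3, -1, 0, 0.4]
    - [-14, -3, -1, 0, 0.4]
    - [-14, -3, -1, 0, 0.4]
    - [-14, -3, -1, 0, 0.4]
    - [-14, -3, -1, 0, 0.4]
    - [-14, -3, -1, 0, 0.4]
    - [-14, -3, -1, 0, 0.4]
    - [-14, -3, -1, 0, 0.4]

```text
time: 36.57
tool_pos: [0.5969, -0.0447, 0.2248]
ee_rot: [3.14, 0.002, 1.566]
wrist_force: [0.5, -0.2, 0.1]
width: 0.0562
finger_force: 0.0
```

```bash
python3 - <<'E' 2>/dev/null
from h import *
CUPS['yellow']=((22,36),)+CUPS['yellow'][1:]
s=robot.snapshot('top');c=cam(s)
for n,z0 in dict(blue=.003,green=.006,yellow=.009,red=.012).items():
    try:t=cup(s,c,n,proj(c,[.475,.356,.05])[0],z0=z0,smin=90,vmin=40);print(n,t[0].round(4),t[1].round(4),np.degrees(t[2]).round(1),t[3:])
    except Exception as e:print(n,e)
px=proj(c,[.475,.376,.05])[0].astype(int);k=cv2.resize(s['image'][px[1]-36:px[1]+36,px[0]-50:px[0]+50],(790,570),interpolation=2)
cv2.imwrite('pics/g.png',k)
E
```

```text
blue [0.4757 0.3565] 0.0452 nan (np.float64(0.04788492816114854), 388, 734)
green [0.475 0.356] 0.0375 nan (np.float64(0.043202972469745554), 365, 611)
yellow [0.4744 0.3552] 0.0309 nan (np.float64(0.038466193569344415), 288, 495)
red [0.4732 0.3546] 0.0233 88.6 (np.float64(0.10209277219072559), 199, 467)
```

View pics/g.png

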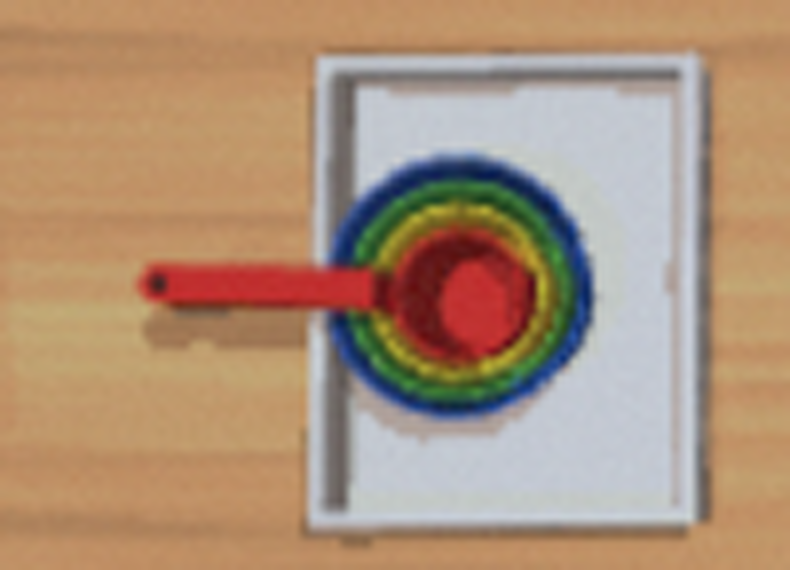

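All four cups are concentric, and red's handle (140–380, 287) fully covers the others. Handing in.

```bash
python3 -c "
from bench import robot
print(robot.close_job())"
```

```text
the job is handed in; nothing more can be done
None
```

The four cups are nested in the white basket, blue, green, yellow then red, with rims concentric and handles lined up in the last pictures; the scoop and everything else were left alone, and I handed the job in at about 37 s.

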